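# Take the bore size of a microscope column socket with a spring-plunger bore gauge

### The arm

A 7-joint arm with a two-finger parallel gripper is mounted at the origin on the work surface. World frame = base frame: x ahead of the robot, y to its left, z up, the work surface at z = 0. Lengths are in m, angles in rad, forces in N, time in s.
With the tool pointing down it reaches from about 0.4 to 0.85 m from the base axis. Payload 10.4 kg.
Tool frame: the origin (TCP) lies at the very end of the fingers, on their centre line; the grasp point (between the pads) lies 19 mm behind it (r.pinch_z is the distance from the TCP to the grasp point, in m); z points along the fingers, y is the line along which they close (so a half turn about z gives the same grasp; the last joint's range is limited). The gripper opens to 87 mm and grips with 3 to 60 N. Pads are 19 mm wide; open, the fingers measure 117 mm over their backs; the gripper's body (75 mm by 190 mm) begins 51 mm behind the grasp point.
Start: joints at [-1.281, 0.332, -0.065, 1.46, 0.022, 1.35, -0.088], TCP at [0.192, 0.595, 0.189] pointing down, gripper open.
Joint ranges: [-2.6, 2.6], [-0.5, 2.12], [-1.47, 1.34], [0.16, 2.42], [-1.27, 4.41], [0.06, 2.06], [-2.6, 2.6]. Speed limits (rad/s): [2.22, 2.22, 2.79, 2.79, 3.14, 3.14, 3.14].

### API

Orientations are given as a unit quaternion [x, y, z, w].
In Python, from bench import sensors, vision, r gives the robot as it stands.
- The arm moves only by the shell command python3 -m crank 'ROWS' [OPENING] [FORCE]. ROWS is JSON, a list of rows, each a list of 2 entries, a list of its own where there are three numbers: the shift along the tool's x, y, z normalised to -1 to 1, where 1 is 3 cm, then the turn about the tool's z normalised to -1 to 1, where 1 is 8 degrees. A call has 1 to 12 rows; each row shifts and turns the commanded pose from where the row before left it, along the tool's axes as they then stand; what a row does not reach is not made up. A row lasts 1/8 s, in which the tool goes at most 62.5 mm and 10.7 degrees, less where a joint would pass 70% of its speed; a pose out of reach is approached as far as the arm can. A call with a number of a shift or a turn outside -1 to 1 is refused whole. A call with a gripper value outside its range is refused whole. OPENING is the opening, from 0 (shut) to 1 (fully open), set as the call begins (- or left out, the last holds). The fingers move at their own pace and stop on an object; FORCE is the grip in N (left out, the last holds). Time passes only in rows, so rows that do not move let the fingers close. It gives the time, the measured TCP pose, the force, the opening and the grip force at its end, in the units of the state.
- sensors.read_state(): the state, without advancing time (a new reading comes with each control period).
- vision.camera(name): name is "side" or "top"; returns the picture (400x640x3 uint8, red, green, blue); there is no depth.
- vision.camera_model(name): a dict with "vertical_fov" (degrees; the focal length in pixels is half the picture's height over the tangent of half this angle, whatever the lens; pixels are square), "cx", "cy" (the principal point, pixels), "camera_from_world" (4x4, takes a point from world to camera coordinates). Camera axes: x right, y down, z forward; pixel columns grow to the right and rows downward; lengths in m; the calibration is good to about 2 mm. A picture is of the moment at which its call begins. camera_model takes no time and is no camera call.
- r.close_job(): hands the job in; it is judged then, once.
The state is a dict: "time": time; "joint_positions": joint angles; "joint_vel": joint speeds; "joint_torque": joint torques, N m; "ee_pos": TCP position; "eef_rot": TCP orientation; "ft_force": force on the tool from outside, world axes, zero at the start; "torque": the same for the moment, N m; "width": finger opening in m; "grip_force": force on a finger pad.
Only numpy, scipy, OpenCV 4.12 (cv2) and the standard library are available. Lean on these libraries where they do the work, as an engineer would, in place of code of your own. Each camera call takes 0.05 s, during which the arm holds its last target. There are 200 camera calls.

### The job

Pick the bore gauge out of its wooden rest with its two side tabs squeezed together, lower it into the column socket of the microscope base until its flange sits flat on the rim, and let go so that the plungers spring out against the bore. Press the cap on top down firmly but gently until it stops, to lock the plungers, then lift the gauge out by its dark body without touching the tabs, so that the size is kept. Set it upright back in its rest and leave it there; do not force anything and leave the other things on the bench alone.

Things in the scene. Friction and masses are not known exactly. Their poses are not given: they have to be found in the camera images.
- gauge_grip (a point): Centre of the bore gauge's handle, on the gauge's axis (its own z, up), 34 mm above the underside of its flange. The handle is a dark upright body, 30 mm along the gauge's x and 19 mm along y, from 5 to 54 mm above the flange's underside. Its two ribbed x faces stand free for gripping; gripping them does not move the plungers.
- tabs (a point): Same point and axes as gauge_grip: midway between the two bright squeeze tabs, on the +y and -y sides of the body. Each tab is 18 mm wide along x, 6 mm thick, from 18 to 52 mm above the flange's underside, and one piece with its side's plunger. Over their outer faces they measure 45 mm with the plungers out, 35 mm squeezed fully together, against springs of about 1 N each.
- gauge_seat (a point): Centre of the underside of the gauge's flange (54 mm across, 5 mm thick), on its axis, 34 mm below gauge_grip. Under it hangs the head, 36 mm long: a pilot disc 29 mm in diameter, 24 to 30 mm below the flange, tapering to 20 mm across at the end; and, 17 mm below the flange, two round-tipped brass plungers that come out along the gauge's +y and -y.
- lock_top (a point): Centre of the top of the gauge's lock cap, a steel disc 22 mm across on the handle, 71 mm above the flange's underside while up. It is pushed down 4 mm against a steady friction of about 12 N to a hard stop (more than 25 N would harm the gauge); it then stays down and holds the plungers where they are, but only against a few newtons: squeezing the tabs afterwards spoils the size.
- lock (a joint): How far the lock cap is pressed down, m: 0 up (free), 0.004 fully down (locked).
- plunger (a joint): How far each plunger is out, m (the two move together): 0 fully squeezed in (26 mm over the tips, less than the pilot disc), 0.005 fully out (36 mm over the tips). On the bore's wall it reads about 0.0026.
- bore_mouth (a point): Centre of the mouth of the column socket in the microscope base, at the level of its flat rim, 48 mm above the underside of its plate and, as its levelling feet are screwed, 50 to 62 mm above the bench; z up along the bore. The vertical bore is 31 mm in diameter and 40 mm deep, with a chamfer 2 mm wide at the mouth, in a round aluminium boss 58 mm across.
- rack_mouth (a point): Centre of the mouth of the gauge's rest, at its top face, 50 mm above the bench: a wooden block 84 x 84 x 50 mm, fixed to the bench, with an upright through hole 44 mm in diameter in which the gauge's head hangs with its flange on the top face.
- microbase: The microscope base, fixed to the bench on four levelling feet: an aluminium plate 150 x 110 x 8 mm with the 40 mm high boss standing on it; origin on the bore's axis at the plate's underside, the plate reaching 105 mm to -x and 45 mm to +x. A small clamping knob sticks out 48 mm to +y, 26 mm below the rim.
- rack: The fixed wooden rest; origin under its hole, at bench level.
- gauge: The whole bore gauge, a steel hand tool of about 0.2 kg, 107 mm long; origin at gauge_seat, same axes.
- flux_tin: Bystander: a round tin with yellow lid, 54 mm across, 18 mm high.
- spool: Bystander: a white spool of solder, 58 mm across, 34 mm high, standing on its flange.
- circuit_board: Bystander: a green circuit board 70 x 45 mm lying flat.
- battery: Bystander: a blue battery pack 66 x 36 x 18 mm.
- pliers: Bystander: pliers with red handles, 150 mm long.
- driver: Bystander: a screwdriver 150 mm long.
- multimeter: Bystander: a green and black multimeter 130 x 72 x 36 mm.
Mind the look-alikes: they are no part of the job. Of the things that look like the rack, the smallest one is meant. Leave any red or turquoise look-alike of the gauge alone.

How it is judged:
By the outcome, as a careful person would: the job done as asked, in the order asked, and still so for the second after the job is handed in, with the robot touching nothing.
It also fails if it takes over 64 s, if anything falls off the work surface, if the arm or the gripper's body presses on something with over 40 N, if the wrist force passes 120 N, or if a joint passes its speed limit or range.

## Working session

There is one attempt and no reset: what is moved stays moved. The work goes in short steps, Python scripts to look and compute and a shell command to move; the robot and the scene stay as the last step left them, time stands still between calls to the robot, and variables do not carry over. Pictures are saved under pics/ and viewed, at most 10 in all, crops included, and the job is handed in when it is done.

```bash
ls; mkdir -p pics
python3 - <<'E'
from bench import sensors, vision, r
import cv2
for n in("top","side"):
    cv2.imwrite(f"pics/{n}0.png",cv2.cvtColor(vision.camera(n),cv2.COLOR_RGB2BGR))
    print(n,vision.camera_model(n))
s=sensors.read_state();print({k:s[k] for k in("time","ee_pos","eef_rot","ft_force","width")},r.pinch_z)
E
```

```text
pics
top {'vertical_fov': 44.89995404445489, 'cx': 320.93412175790814, 'cy': 208.45645863902692, 'camera_from_world': array([[ 0.00542217, -0.99988483, -0.01417457,  0.00760635],
       [-0.99821433, -0.00456879, -0.05955911,  0.53346175],
       [ 0.05948749,  0.0144722 , -0.99812414,  1.329484  ],
       [ 0.        ,  0.        ,  0.        ,  1.        ]])}
side {'vertical_fov': 50.29472203583063, 'cx': 317.3906324166148, 'cy': 207.20573227072472, 'camera_from_world': array([[-0.9806917 , -0.19450903, -0.02024904,  0.5380907 ],
       [-0.12890834,  0.72083636, -0.68101218,  0.16729252],
       [ 0.14705926, -0.66525272, -0.73199207,  0.96171036],
       [ 0.        ,  0.        ,  0.        ,  1.        ]])}
{'time': 0.1, 'ee_pos': array([0.19221948, 0.59431846, 0.18836164]), 'eef_rot': array([ 1.55760004e-01,  9.87794745e-01, -6.01108138e-04, -4.65381408e-05]), 'ft_force': array([ 1.07627045, -0.34195834, -0.76825064]), 'width': 0.08671975652001032} 0.0187
```

View pics/top0.png

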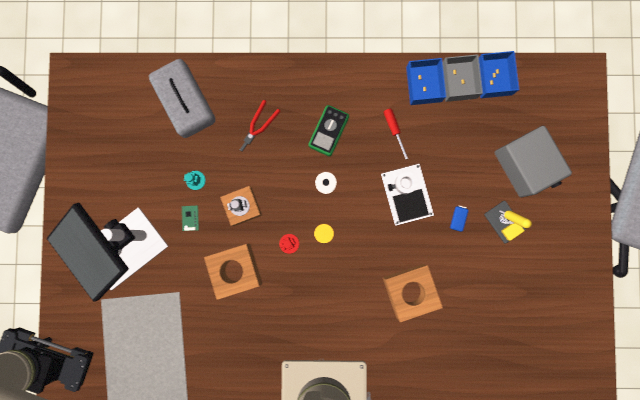

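View pics/side0.png

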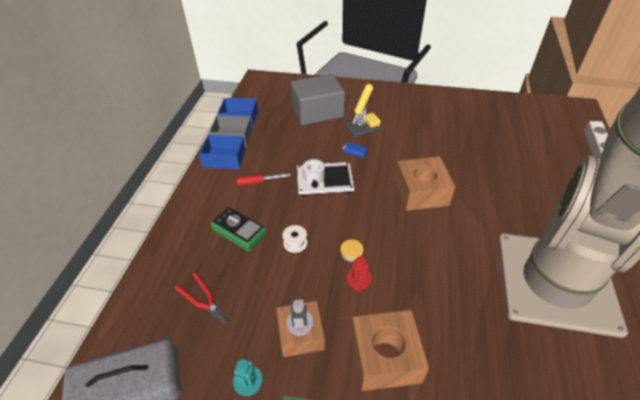

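```bash
cat > h.py <<'E'
import numpy as np, cv2
from bench import sensors, vision, r
def K(n):
    m=vision.camera_model(n); f=200/np.tan(np.radians(m["vertical_fov"])/2)
    return f,m["cx"],m["cy"],np.array(m["camera_from_world"])
def proj(n,p):
    f,cx,cy,T=K(n); c=T[:3,:3]@np.array(p)+T[:3,3]; return np.round([f*c[0]/c[2]+cx,f*c[1]/c[2]+cy],1)
def ray(n,u,v):
    f,cx,cy,T=K(n); R=T[:3,:3]; return -R.T@T[:3,3], R.T@np.array([(u-cx)/f,(v-cy)/f,1])
def onz(n,u,v,z):
    o,d=ray(n,u,v); return np.round(o+d*(z-o[2])/d[2],4)
def snap(n,name=None):
    i=cv2.cvtColor(vision.camera(n),cv2.COLOR_RGB2BGR)
    if name: cv2.imwrite(f"pics/{name}.png",i)
    return i
def crop(i,x,y,w,h,s): return cv2.resize(i[y:y+h,x:x+w],None,fx=s,fy=s,interpolation=cv2.INTER_CUBIC)
def st():
    s=sensors.read_state(); q=s["eef_rot"]
    from scipy.spatial.transform import Rotation as R
    M=R.from_quat(q).as_matrix(); print("t",s["time"],"p",np.round(s["ee_pos"],4),"xax",np.round(M[:,0],3),"yax",np.round(M[:,1],3),"zax",np.round(M[:,2],3),"F",np.round(s["ft_force"],1),"w",round(s["width"],4),"g",s["grip_force"]); return s,M
E
python3 - <<'E'
from h import *
t=cv2.imread("pics/top0.png");s=cv2.imread("pics/side0.png")
print(proj("top",[.192,.595,.189]),proj("side",[.192,.595,.189]),proj("top",[0,0,0]),proj("side",[0,0,0]))
a=crop(t,205,170,70,60,5.6);b=crop(t,372,155,70,75,5.0)
c=crop(s,265,285,70,75,5.3);d=crop(s,285,150,80,55,4.9)
H=cv2.resize
o=np.zeros((600,800,3),np.uint8)
for im,(x,y) in((a,(0,0)),(b,(400,0)),(c,(0,300)),(d,(400,300))):
    im=H(im,None,fx=min(395/im.shape[1],298/im.shape[0]),fy=min(395/im.shape[1],298/im.shape[0])); o[y:y+im.shape[0],x:x+im.shape[1]]=im; print(im.shape)
cv2.imwrite("pics/c1.png",o)
E
```

```text
[ 75.4 345.1] [532.6 621. ] [323.7 402.7] [555.8 281.3]
(298, 348, 3)
(298, 278, 3)
(298, 278, 3)
(272, 395, 3)
```

View pics/c1.png

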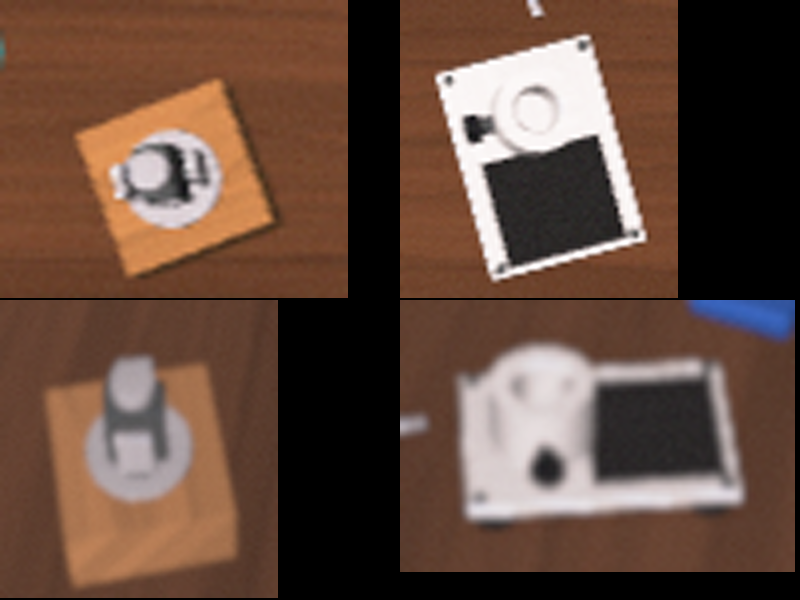

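Run:
```python
from h import *
def tri(a,b):
    o1,d1=ray("top",*a);o2,d2=ray("side",*b)
    d1/=np.linalg.norm(d1);d2/=np.linalg.norm(d2)
    t=np.linalg.lstsq(np.c_[d1,-d2],o2-o1,rcond=None)[0]
    p,q=o1+d1*t[0],o2+d2*t[1]; return np.round((p+q)/2,4),round(np.linalg.norm(p-q),4)
print("cap",tri((235.2,203.8),(298.5,304.6)))
print("flange",tri((239.6,205.8),(299.8,322.8)),onz("top",239.6,205.8,.055))
print("bore",tri((406,182.7),(313,166.6)),[onz("top",406,182.7,z) for z in(.05,.056,.062)])
t=cv2.imread("pics/top0.png");s=cv2.imread("pics/side0.png")
o=np.zeros((600,800,3),np.uint8)
o[:,:400]=cv2.resize(t[188:224,226:250],(400,600),interpolation=cv2.INTER_CUBIC)
o[:,400:]=cv2.resize(s[294:342,284:316],(400,600),interpolation=cv2.INTER_CUBIC)
cv2.imwrite("pics/c2.png",o)
```

```text
cap (array([0.5377, 0.2297, 0.1179]), np.float64(0.0014))
flange (array([0.5377, 0.2309, 0.0492]), np.float64(0.0)) [0.5373 0.2299 0.055 ]
bore (array([ 0.602 , -0.2185,  0.0613]), np.float64(0.0017)) [array([ 0.6024, -0.2205,  0.05  ]), array([ 0.6017, -0.2195,  0.056 ]), array([ 0.601 , -0.2185,  0.062 ])]
```

View pics/c2.png

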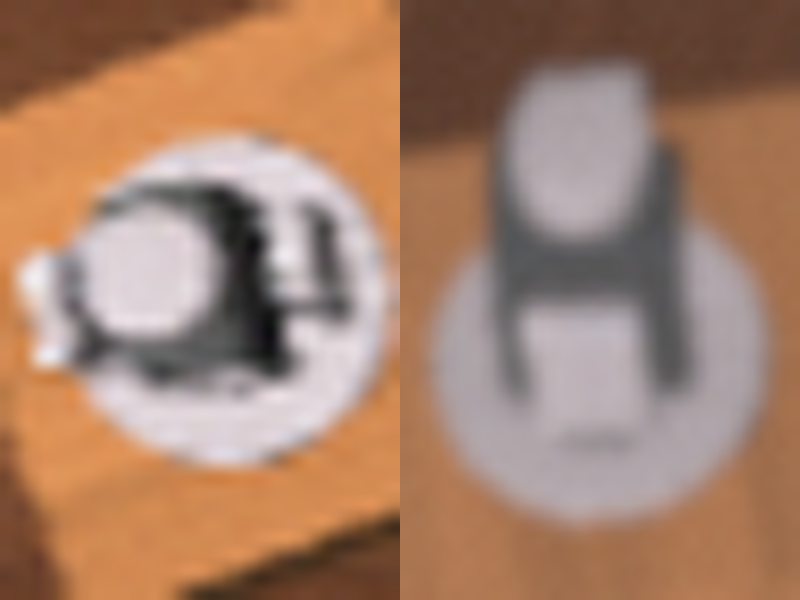

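```bash
python3 -m crank '[[[0,0,-1],0],[[0,0,-1],0],[[0,0,-1],0],[[0,0,-1],0],[[-0.5,-0.83,0],-0.3],[[-0.5,-0.83,0],-0.5],[[-0.5,-0.83,0],-1],[[-0.5,-0.83,0],-1],[[-0.5,-0.83,0],-1]]' 1
python3 - <<'E'
from h import *
s,M=st()
T=np.array([.5377,.23,.16]); d=M.T@(T-s["ee_pos"]); print(d/0.03)
E
```

```text
time: 1.23
ee_pos: [0.2469, 0.4605, 0.3088]
eef_rot: [-0.111, 0.994, -0.0, -0.0]
ft_force: [-0.4, 0.6, -0.1]
width: 0.087
grip_force: 0.0
t 1.225 p [0.2469 0.4605 0.3088] xax [-0.975 -0.221  0.   ] yax [-0.221  0.975 -0.   ] zax [-0. -0. -1.] F [-0.4  0.6 -0.1] w 0.087 g 0.0
[-7.75570178 -9.6349619   4.96167263]
```

```bash
python3 -m crank '[[[-0.78,-0.96,0],0],[[-0.78,-0.96,0],0],[[-0.78,-0.96,0.2],0],[[-0.78,-0.96,0.4],0],[[-0.78,-0.96,0.6],0],[[-0.78,-0.96,0.6],0],[[-0.78,-0.96,0.6],0],[[-0.78,-0.96,0.6],0],[[-0.78,-0.96,0.6],0],[[-0.74,-0.96,0.6],0],[[0,0,0],0]]'
python3 - <<'E'
from h import *
s,M=st()
T=np.array([.5377,.23,.065]); d=M.T@(T-s["ee_pos"]); print(d/0.03)
t=snap("top");q=snap("side")
o=np.zeros((600,800,3),np.uint8)
o[:,:400]=cv2.resize(t[165:240,215:265],(400,600),interpolation=cv2.INTER_CUBIC)
o[:,400:]=cv2.resize(q[220:355,255:345],(400,600),interpolation=cv2.INTER_CUBIC)
cv2.imwrite("pics/c3.png",o)
E
```

```text
time: 2.6
ee_pos: [0.5371, 0.2273, 0.181]
eef_rot: [-0.106, 0.994, -0.001, -0.001]
ft_force: [-0.3, 0.3, -0.0]
width: 0.0869
grip_force: 0.0
t 2.6 p [0.5371 0.2273 0.181 ] xax [-0.977 -0.211  0.003] yax [-0.211  0.977 -0.002] zax [-0.002 -0.003 -1.   ] F [-0.3  0.3 -0. ] w 0.0869 g 0.0
[-0.04807353  0.09433609  3.86649126]
```

View pics/c3.png

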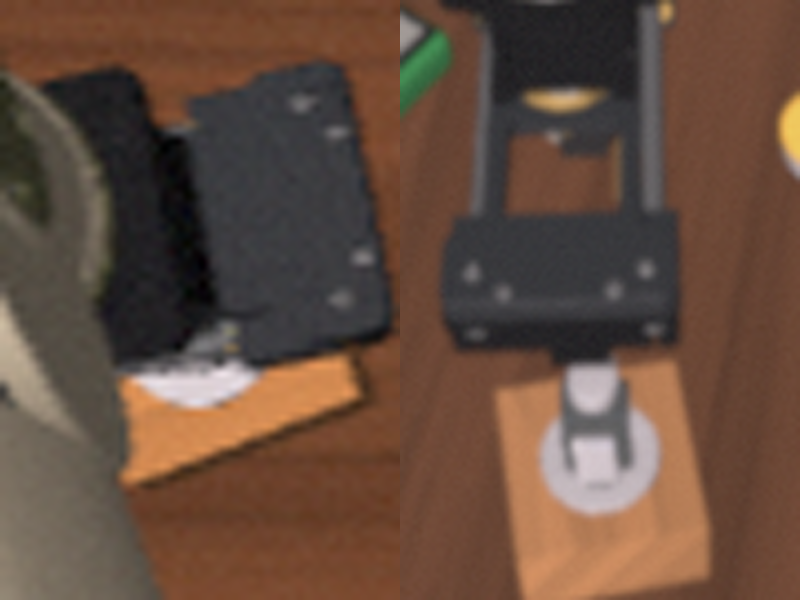

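```bash
python3 -m crank '[[[-0.03,0.09,0.6],0],[[0,0,0.8],0],[[0,0,0.8],0],[[0,0,0.8],0],[[0,0,0.6],0],[[0,0,0.27],0],[[0,0,0],0]]'
python3 - <<'E'
from h import *
s,M=st()
T=np.array([.5377,.23,.065]); d=M.T@(T-s["ee_pos"]); print(d/0.03)
E
python3 -m crank '[[[0,0,0],0],[[0,0,0],0],[[0,0,0],0],[[0,0,0],0],[[0,0,0],0],[[0,0,0],0]]' 0.3 15
```

```text
time: 3.58
ee_pos: [0.5364, 0.2337, 0.0667]
eef_rot: [-0.109, 0.994, -0.0, -0.0]
ft_force: [-0.1, 0.3, 0.3]
width: 0.0869
grip_force: 0.0
t 3.575 p [0.5364 0.2337 0.0667] xax [-0.976 -0.216  0.   ] yax [-0.216  0.976 -0.   ] zax [-0. -0. -1.] F [-0.1  0.3  0.3] w 0.0869 g 0.0
[-0.01665682 -0.12885242  0.05634906]
time: 4.32
ee_pos: [0.5369, 0.2332, 0.0671]
eef_rot: [-0.109, 0.994, -0.0, 0.0]
ft_force: [0.0, -2.8, 1.3]
width: 0.0348
grip_force: 1.5
```

```bash
python3 -m crank '[[[0,0,0],0],[[0,0,0],0],[[0,0,0],0]]' 0.2 15;  python3 -m crank '[[[0,0,-0.1],0],[[0,0,-0.2],0],[[0,0,-0.3],0],[[0,0,-0.4],0],[[0,0,-0.6],0],[[0,0,0],0]]'
```

```text
time: 4.7
ee_pos: [0.5369, 0.2332, 0.0672]
eef_rot: [-0.109, 0.994, -0.0, 0.0]
ft_force: [-0.6, -4.2, 4.7]
width: 0.0321
grip_force: 15.0
time: 5.45
ee_pos: [0.5378, 0.2341, 0.1172]
eef_rot: [-0.109, 0.994, 0.001, 0.002]
ft_force: [-0.3, 0.4, -2.3]
width: 0.0318
grip_force: 15.0
```

```bash
python3 -m crank '[[[0,0,-0.5],0],[[0,0,-0.8],0],[[0,0,-0.6],0],[[0,0,0],0]]'
python3 - <<'E'
from h import *
s,M=st(); print(s["joint_positions"])
t=cv2.imread("pics/top0.png"); x0,y0=372,152; c=t[y0:y0+80,x0:x0+72]
k=8;C=cv2.resize(c,None,fx=k,fy=k,interpolation=cv2.INTER_CUBIC)
hsv=cv2.cvtColor(C,cv2.COLOR_BGR2HSV)
m=((hsv[...,1]<60)&(hsv[...,2]>140)).astype(np.uint8)
n,l,stt,_=cv2.connectedComponentsWithStats(m); i=1+np.argmax(stt[1:,4]); h=cv2.convexHull(np.argwhere(l==i)[:,::-1].astype(np.int32))
b=cv2.boxPoints(cv2.minAreaRect(h))/k+[x0,y0]-0.5*(1-1/k); print(b)
for z in(.012,.018,.0213):
  w=np.array([onz("top",*p,z) for p in b]); 
  e=w[np.argsort(-w[:,0])]; up=e[:2].mean(0);lo=e[2:].mean(0); print(z,np.linalg.norm(up-lo),np.linalg.norm(e[0]-e[1]),up+(lo-up)*.3, np.degrees(np.arctan2(*(up-lo)[[1,0]])))
g=cv2.GaussianBlur(cv2.cvtColor(C,cv2.COLOR_BGR2GRAY),(0,0),3)
for (a,r1,r2) in ((15,42,56),(15,85,105)):
  hc=cv2.HoughCircles(g,cv2.HOUGH_GRADIENT,1,10,param1=40,param2=a,minRadius=r1,maxRadius=r2)
  if hc is not None:
    for u,v,rr in hc[0][:3]: p=(u/k+x0-.44,v/k+y0-.44); print("circ",p,rr/k,onz("top",*p,.061))
g2=c[10:50,15:55].min(2); 
cv2.imwrite("pics/c4.png",cv2.convertScaleAbs(C,alpha=1.0))
E
```

```text
time: 5.95
ee_pos: [0.5374, 0.2339, 0.1735]
eef_rot: [-0.109, 0.994, 0.001, 0.001]
ft_force: [-0.1, 0.2, -2.5]
width: 0.032
grip_force: 15.0
t 5.95 p [0.5374 0.2339 0.1735] xax [-0.976 -0.216 -0.003] yax [-0.216  0.976  0.001] zax [ 0.002  0.001 -1.   ] F [-0.1  0.2 -2.5] w 0.032 g 14.980603158473969
[-0.71472507  0.2519258   0.2700448   1.60804883 -0.06961267  1.28835873
  1.35504676]
[[379.82476425 173.1612606 ]
 [419.26850128 162.18561363]
 [433.97690201 215.04393005]
 [394.53316498 226.01957703]]
0.012 0.15288886486595404 0.1144626576661577 [ 0.604585 -0.220865  0.012   ] 15.186095596832509
0.018 0.1522705240681859 0.11405055896399628 [ 0.603915 -0.21992   0.018   ] 15.190765552080844
0.0213 0.1519196580433223 0.11361113501765575 [ 0.60352  -0.219405  0.0213  ] 15.207155847134187
circ (np.float32(406.3725), np.float32(181.9975)) 10.8375 [ 0.603  -0.2197  0.061 ]
```

```bash
python3 -m crank '[[[0,-0.4,0],0],[[0,-0.8,0],0],[[0.1,-1,0],0],[[0.1,-1,0],0],[[0.1,-1,0],0],[[0.1,-1,0],0],[[0.1,-1,0],0],[[0.1,-1,0],0],[[0.1,-1,0],0],[[0.1,-1,0],0],[[0.1,-1,0],0],[[0.1,-1,0],0]]'; python3 -m crank '[[[0,-1,0],0],[[0,-1,0],0],[[0,-0.8,0],0],[[0,-0.5,0],0],[[0,0,0],0],[[0,0,0],0],[[0,0,0],0]]'
python3 - <<'E'
from h import *
s,M=st()
T=np.array([.6027,-.2192,.15]); d=M.T@(T-s["ee_pos"]); print(d/0.03, s["joint_positions"])
q=snap("side","s5");t=snap("top","t5")
o=np.zeros((600,800,3),np.uint8)
o[:,:400]=cv2.resize(t[150:225,375:425],(400,600),interpolation=cv2.INTER_CUBIC)
o[:,400:]=cv2.resize(q[100:190,285:345],(400,600),interpolation=cv2.INTER_CUBIC)
cv2.imwrite("pics/c5.png",o)
print(proj("side",s["ee_pos"]))
E
```

```text
time: 7.45
ee_pos: [0.579, -0.103, 0.1708]
eef_rot: [-0.108, 0.994, -0.0, -0.001]
ft_force: [0.5, 1.0, -1.9]
width: 0.0317
grip_force: 15.0
time: 8.32
ee_pos: [0.6014, -0.1965, 0.1719]
eef_rot: [-0.109, 0.994, 0.0, 0.0]
ft_force: [-0.6, -0.1, -2.9]
width: 0.032
grip_force: 15.0
t 8.325 p [ 0.6014 -0.1965  0.1719] xax [-0.976 -0.218 -0.   ] yax [-0.218  0.976  0.001] zax [ 0.     0.001 -1.   ] F [-0.6 -0.1 -2.9] w 0.032 g 14.98087763786316
[ 0.12370672 -0.74902981  0.73014112] [-0.1487858   0.38294449  0.51647784  1.48857152 -0.19224941  1.32075905
  2.17433412]
[310.5 139. ]
```

View pics/c5.png

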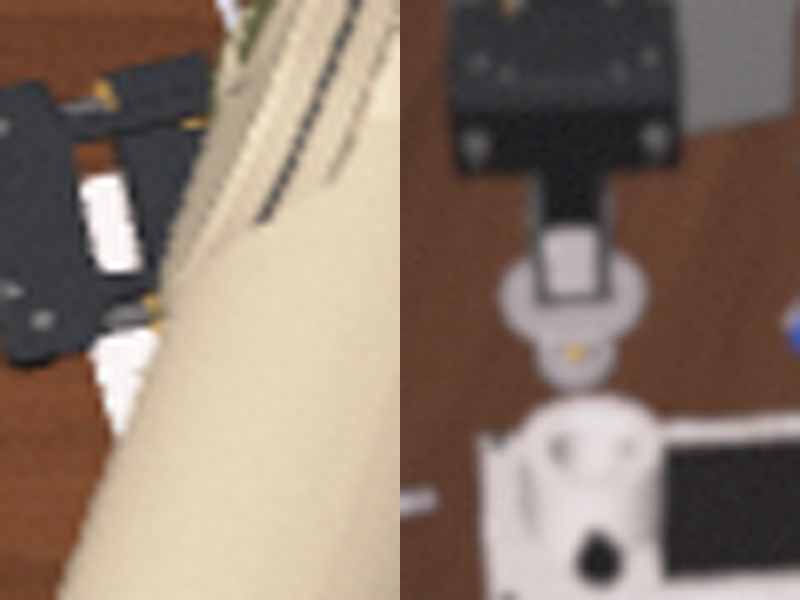

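Run:
```python
from h import *
q=cv2.imread("pics/s5.png"); hsv=cv2.cvtColor(q,cv2.COLOR_BGR2HSV)
p=np.array([.6014,-.1965,.1719])
print("pred flange",proj("side",p-[0,0,.0145]),"pred bore",proj("side",[.6027,-.2192,.061]),proj("side",[.6027,-.2192,.055]))
k=6
C=cv2.resize(q[100:190,285:345],None,fx=k,fy=k,interpolation=cv2.INTER_CUBIC)
S=cv2.cvtColor(C,cv2.COLOR_BGR2HSV)[...,1]
for row in list(range(140,149))+list(range(158,170)):
    l=S[int((row+.5-100)*k)]; x=np.where(l[:int(k*42)]<75)[0]
    if len(x): print(row,round(x[0]/k+285-.4,1),round(x[-1]/k+285-.4,1),round((x[0]+x[-1])/2/k+285-.4,1))
```

```text
pred flange [310.7 143.6] pred bore [313.1 166.5] [313.2 168.2]
140 300.3 321.1 310.7
141 299.8 321.4 310.6
142 299.4 321.8 310.6
143 299.1 321.9 310.5
144 298.9 321.9 310.4
145 299.1 321.9 310.5
146 299.3 321.4 310.4
147 299.6 321.1 310.4
148 300.1 320.4 310.3
158 307.4 316.3 311.8
159 307.3 319.6 313.4
160 305.3 321.4 313.4
161 304.1 322.8 313.4
162 303.1 326.4 314.8
163 302.3 326.4 314.4
164 300.6 326.4 313.5
165 296.1 326.4 311.3
166 295.8 326.4 311.1
167 295.9 326.4 311.2
168 295.9 326.4 311.2
169 295.9 326.4 311.2
```

```bash
python3 -m crank '[[[0.05,-0.24,0],0],[[0.1,-0.5,0],0],[[0,0,0.4],0],[[0,0,0.6],0],[[0,0,0.5],0],[[0,0,0],0],[[0,0,0],0],[[0,0,0],0],[[0,0,0],0]]'
python3 - <<'E'
from h import *
s,M=st()
T=np.array([.6015,-.2192,.078]); d=M.T@(T-s["ee_pos"]); print(d/0.03)
E
```

```text
time: 9.55
ee_pos: [0.602, -0.2204, 0.1274]
eef_rot: [-0.109, 0.994, -0.0, 0.0]
ft_force: [0.2, -1.1, -1.8]
width: 0.0322
grip_force: 15.0
t 9.55 p [ 0.602  -0.2204  0.1274] xax [-0.976 -0.216 -0.001] yax [-0.216  0.976 -0.   ] zax [ 0.001 -0.    -1.   ] F [ 0.2 -1.1 -1.8] w 0.0322 g 14.980904459953308
[0.00793511 0.04246646 1.64653032]
```

```bash
python3 -m crank '[[[0,0.04,0.2],0],[[0,0,0.2],0],[[0,0,0.15],0],[[0,0,0.1],0],[[0,0,0],0]]';python3 -m crank '[[[0,0,0.12],0],[[0,0,0],0]]'; python3 -m crank '[[[0,0,0.1],0],[[0,0,0],0]]'
```

```text
time: 10.18
ee_pos: [0.6013, -0.2194, 0.1072]
eef_rot: [-0.109, 0.994, -0.0, -0.0]
ft_force: [0.6, -1.6, -3.1]
width: 0.0317
grip_force: 15.0
time: 10.42
ee_pos: [0.6013, -0.2193, 0.1036]
eef_rot: [-0.109, 0.994, -0.0, -0.0]
ft_force: [1.3, -0.3, -3.7]
width: 0.0321
grip_force: 15.0
time: 10.68
ee_pos: [0.6013, -0.2193, 0.1006]
eef_rot: [-0.109, 0.994, -0.0, -0.0]
ft_force: [0.3, -1.1, -2.5]
width: 0.0316
grip_force: 15.0
```

```bash
for i in 1 2 3; do python3 -m crank '[[[0,0,0.1],0],[[0,0,0],0]]' | sed -n '2p;4p'; done
```

```text
ee_pos: [0.6013, -0.2192, 0.0976]
ft_force: [0.2, -1.4, -2.9]
ee_pos: [0.6013, -0.2192, 0.0945]
ft_force: [1.2, -1.9, -2.4]
ee_pos: [0.6013, -0.2192, 0.0915]
ft_force: [1.1, -1.9, -2.9]
```

```bash
for i in 1 2 3; do python3 -m crank '[[[0,0,0.1],0],[[0,0,0],0]]' | sed -n '2p;4p'; done
```

```text
ee_pos: [0.6013, -0.2191, 0.0885]
ft_force: [1.0, -1.9, -3.4]
ee_pos: [0.6013, -0.2191, 0.0855]
ft_force: [0.3, -2.1, -2.6]
ee_pos: [0.6013, -0.2191, 0.0825]
ft_force: [0.6, -2.8, -3.1]
```

```bash
python3 -m crank '[[[0,0,0.05],0],[[0,0,0],0]]' | sed -n '2p;4p'; python3 -m crank '[[[0,0,0.05],0],[[0,0,0],0]]' | sed -n '2p;4p'
```

```text
ee_pos: [0.6014, -0.2192, 0.0812]
ft_force: [-1.0, -2.2, -1.5]
ee_pos: [0.6014, -0.2192, 0.0797]
ft_force: [-0.1, -2.0, -1.8]
```

```bash
python3 -m crank '[[[0,-0.02,0.04],0],[[0,0,0],0]]' | sed -n '2p;4p'; for i in 1 2; do python3 -m crank '[[[0,0,0.03],0],[[0,0,0],0]]' | sed -n '2p;4p'; done
```

```text
ee_pos: [0.6021, -0.2198, 0.0793]
ft_force: [0.8, -1.6, 4.2]
ee_pos: [0.6022, -0.2199, 0.0791]
ft_force: [-2.2, -0.8, 9.4]
ee_pos: [0.6023, -0.2198, 0.079]
ft_force: [-4.4, 1.0, 15.4]
```

```bash
python3 -m crank '[[[0,0,-0.05],0],[[0,0,0],0]]' | sed -n '2p;4p'; python3 -m crank '[[[0,0,0],0],[[0,0,0],0],[[0,0,0],0],[[0,0,0],0],[[0,0,0],0]]' 1
python3 - <<'E'
from h import *
q=snap("side","s6"); cv2.imwrite("pics/c6.png",crop(q,270,85,90,105,5.6))
E
```

```text
ee_pos: [0.6021, -0.2198, 0.0792]
ft_force: [-1.2, -0.5, 8.8]
time: 14.3
ee_pos: [0.6015, -0.2196, 0.0781]
eef_rot: [-0.109, 0.994, 0.0, -0.0]
ft_force: [-0.5, -0.4, -0.3]
width: 0.074
grip_force: 0.0
```

View pics/c6.png

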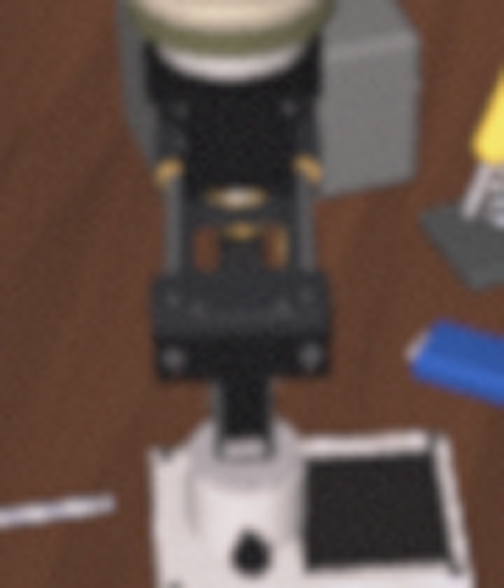

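```bash
python3 -m crank '[[[0,0,0],0],[[0,0,-0.3],0],[[0,0,-0.6],0],[[0,0,-0.8],0],[[0,0,-0.7],0],[[0,0,-0.3],0],[[0,0,0],0]]'; python3 -m crank '[[[0,0,0],0],[[0,0,0],0],[[0,0,0],0],[[0,0,0],0],[[0,0,0],0],[[0,0,0],0],[[0,0,0],0],[[0,0,0],0]]' 0 5
```

```text
time: 15.22
ee_pos: [0.6019, -0.2199, 0.1602]
eef_rot: [-0.109, 0.994, -0.0, 0.001]
ft_force: [0.4, 0.2, -0.7]
width: 0.0871
grip_force: 0.0
time: 16.23
ee_pos: [0.6016, -0.2198, 0.1593]
eef_rot: [-0.109, 0.994, 0.0, 0.0]
ft_force: [-0.7, 0.9, 0.5]
width: 0.015
grip_force: 0.0
```

Now lower toward the cap (expected top near z 0.133).

```bash
python3 -m crank '[[[0,0,0.25],0],[[0,0,0.25],0],[[0,0,0.15],0],[[0,0,0],0],[[0,0,0],0]]'; for i in 1 2 3; do python3 -m crank '[[[0,0,0.05],0],[[0,0,0],0]]' | sed -n '2p;4,5p'; done
```

```text
time: 16.85
ee_pos: [0.6017, -0.2198, 0.14]
eef_rot: [-0.109, 0.994, -0.0, 0.0]
ft_force: [0.8, 0.4, -0.2]
width: 0.0007
grip_force: 0.0
ee_pos: [0.6016, -0.2197, 0.1383]
ft_force: [0.6, 0.1, 0.5]
width: 0.0004
ee_pos: [0.6015, -0.2197, 0.1367]
ft_force: [-0.1, 0.1, -0.2]
width: 0.0003
ee_pos: [0.6015, -0.2197, 0.1351]
ft_force: [0.5, 0.7, 0.5]
width: 0.0001
```

```bash
for i in 1 2 3 4; do python3 -m crank '[[[0,0,0.03],0],[[0,0,0],0]]' | sed -n '2p;4p'; done
```

```text
ee_pos: [0.6015, -0.2197, 0.1343]
ft_force: [-0.2, -0.2, 0.0]
ee_pos: [0.6015, -0.2197, 0.1334]
ft_force: [1.2, 0.2, -0.5]
ee_pos: [0.6015, -0.2197, 0.1325]
ft_force: [0.7, 0.2, -0.8]
ee_pos: [0.6015, -0.2197, 0.1316]
ft_force: [0.0, -0.2, -0.0]
```

```bash
for i in 1 2 3; do python3 -m crank '[[[0,0,0.03],0],[[0,0,0],0]]' | sed -n '2p;4p'; done
```

```text
ee_pos: [0.6015, -0.2197, 0.1307]
ft_force: [-0.8, 0.9, 0.6]
ee_pos: [0.6015, -0.2197, 0.1298]
ft_force: [0.3, -0.2, 0.1]
ee_pos: [0.6015, -0.2197, 0.1289]
ft_force: [-0.5, -0.1, -0.5]
```

```bash
for i in 1 2 3; do python3 -m crank '[[[0,0,0.03],0],[[0,0,0],0]]' | sed -n '2p;4p'; done;python3 - <<'E'
from h import *
q=snap("side","s7"); cv2.imwrite("pics/c7.png",crop(q,275,100,80,90,6.6))
E
```

```text
ee_pos: [0.6015, -0.2197, 0.128]
ft_force: [0.4, 0.2, 0.4]
ee_pos: [0.6015, -0.2198, 0.1271]
ft_force: [0.4, 0.4, -0.4]
ee_pos: [0.6015, -0.2197, 0.1262]
ft_force: [-0.4, 0.6, -0.7]
```

View pics/c7.png

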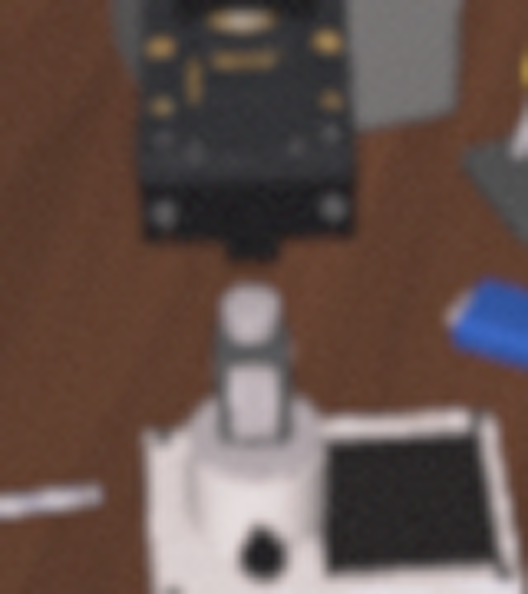

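Run:
```python
from h import *
print(proj("side",[.6015,-.2197,.1262]), "tip seen",275+255/6.6,100+258/6.6)
for z in(.133,.127,.12,.11):print(z,proj("side",[.6015,-.2197,z]))
for z in(.133,.127,.121,.11):print(z,onz("side",312.9,145.5,z))
```

```text
[312.9 147.6] tip seen 313.6363636363636 139.0909090909091
0.133 [312.8 145.5]
0.127 [312.9 147.3]
0.12 [313.  149.4]
0.11 [313.1 152.4]
0.133 [ 0.6013 -0.2197  0.133 ]
0.127 [ 0.603 -0.227  0.127]
0.121 [ 0.6047 -0.2343  0.121 ]
0.11 [ 0.6077 -0.2476  0.11  ]
```

```bash
for i in 1 2 3 4; do python3 -m crank '[[[0,0,0.05],0],[[0,0,0],0]]' | sed -n '2p;4p'; done
```

```text
ee_pos: [0.6015, -0.2197, 0.1247]
ft_force: [-0.3, 0.8, -0.6]
ee_pos: [0.6015, -0.2197, 0.1231]
ft_force: [0.0, 0.9, -0.3]
ee_pos: [0.6015, -0.2197, 0.1217]
ft_force: [0.2, -0.3, -0.5]
ee_pos: [0.6015, -0.2197, 0.1202]
ft_force: [-0.4, -0.1, 0.5]
```

Run:
```python
from h import *
s,M=st()
q=snap("side","s8"); cv2.imwrite("pics/c8.png",crop(q,290,110,50,60,10))
```

```text
t 21.15 p [ 0.6015 -0.2197  0.1202] xax [-0.976 -0.216  0.   ] yax [-0.216  0.976  0.   ] zax [-0.  0. -1.] F [-0.4 -0.1  0.5] w 0.0006 g 0.0
```

View pics/c8.png

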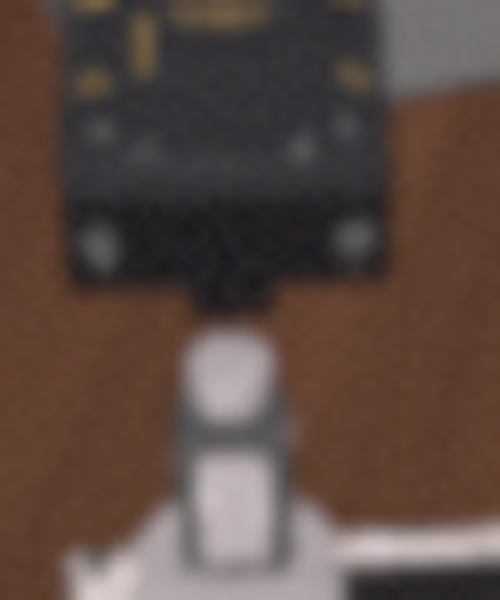

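```bash
for i in 1 2 3 4; do python3 -m crank '[[[0,0,0.07],0],[[0,0,0],0]]' | sed -n '2p;4p'; done
```

```text
ee_pos: [0.6014, -0.2197, 0.118]
ft_force: [-0.1, -1.3, 0.0]
ee_pos: [0.6015, -0.2197, 0.1159]
ft_force: [-0.4, -0.3, 0.7]
ee_pos: [0.6015, -0.2197, 0.1138]
ft_force: [-0.3, 0.5, -0.7]
ee_pos: [0.6015, -0.2197, 0.1117]
ft_force: [-1.1, 0.3, 0.4]
```

Run:
```python
from h import *
q=snap("side","s9"); a=cv2.imread("pics/s6.png");b=cv2.imread("pics/s8.png")
for n,i in(("s6",a),("s8",b),("s9",q)): print(n,[int(x) for x in i[132:176,312:315].mean((1,2))])
st()
```

```text
s6 [51, 52, 53, 51, 52, 50, 52, 53, 57, 61, 59, 52, 47, 36, 34, 32, 33, 34, 31, 31, 31, 32, 29, 31, 32, 31, 30, 30, 31, 34, 53, 98, 140, 157, 143, 142, 161, 170, 171, 176, 189, 207, 220, 223]
s8 [33, 33, 32, 31, 33, 32, 33, 34, 36, 51, 79, 120, 153, 167, 172, 176, 180, 178, 171, 148, 111, 91, 103, 137, 170, 183, 186, 185, 185, 184, 184, 183, 181, 166, 144, 141, 159, 171, 171, 176, 188, 205, 219, 224]
s9 [47, 38, 32, 31, 31, 34, 34, 31, 31, 33, 41, 74, 121, 157, 171, 176, 181, 178, 171, 149, 112, 91, 103, 137, 170, 184, 185, 185, 184, 185, 184, 183, 180, 167, 143, 141, 160, 170, 172, 176, 188, 205, 219, 224]
t 22.25 p [ 0.6015 -0.2197  0.1118] xax [-0.976 -0.216  0.   ] yax [-0.216  0.976  0.   ] zax [-0.  0. -1.] F [-0.1 -1.   0.4] w 0.0005 g 0.0
```

```bash
for i in 1 2 3 4; do python3 -m crank '[[[0,0,0.06],0],[[0,0,0],0]]' | sed -n '2p;4p'; done
```

```text
ee_pos: [0.6015, -0.2197, 0.1099]
ft_force: [0.0, 0.4, -0.4]
ee_pos: [0.6015, -0.2197, 0.1081]
ft_force: [0.1, 0.2, 0.3]
ee_pos: [0.6015, -0.2197, 0.1063]
ft_force: [-0.2, 0.4, 0.0]
ee_pos: [0.6015, -0.2197, 0.1045]
ft_force: [-0.4, -0.3, 0.0]
```

```bash
for i in 1 2 3 4; do python3 -m crank '[[[0,0,0.05],0],[[0,0,0],0]]' | sed -n '2p;4p'; done
```

```text
ee_pos: [0.6015, -0.2197, 0.1031]
ft_force: [-0.6, 0.1, 0.6]
ee_pos: [0.6015, -0.2197, 0.1016]
ft_force: [0.1, 0.2, -0.3]
ee_pos: [0.6016, -0.2197, 0.1001]
ft_force: [0.5, 0.0, -0.5]
ee_pos: [0.6019, -0.2199, 0.0998]
ft_force: [-2.4, -0.0, 8.1]
```

```bash
for i in 1 2 3 4 5; do python3 -m crank '[[[0,0,0.02],0],[[0,0,0],0]]' | sed -n '2p;4p'; done
```

```text
ee_pos: [0.602, -0.2199, 0.0996]
ft_force: [-3.3, 0.9, 11.3]
ee_pos: [0.6021, -0.22, 0.0991]
ft_force: [-3.3, 2.4, 12.3]
ee_pos: [0.6021, -0.22, 0.0985]
ft_force: [-3.3, 1.0, 11.6]
ee_pos: [0.6021, -0.2199, 0.0979]
ft_force: [-3.6, 2.1, 11.3]
ee_pos: [0.602, -0.22, 0.0973]
ft_force: [-3.4, 1.6, 11.3]
```

Sliding at ~12 N. Started near 0.0996, so the stop is near 0.0956.

```bash
for i in 1 2 3; do python3 -m crank '[[[0,0,0.02],0],[[0,0,0],0]]' | sed -n '2p;4p'; done
```

```text
ee_pos: [0.6021, -0.22, 0.0967]
ft_force: [-4.2, 0.4, 11.8]
ee_pos: [0.6021, -0.22, 0.0961]
ft_force: [-4.8, 1.4, 11.5]
ee_pos: [0.6022, -0.22, 0.0959]
ft_force: [-6.0, 2.0, 14.2]
```

```bash
for i in 1 2; do python3 -m crank '[[[0,0,0.015],0],[[0,0,0],0]]' | sed -n '1,2p;4p'; done
```

```text
time: 26.5
ee_pos: [0.6023, -0.22, 0.0959]
ft_force: [-5.5, 2.1, 18.0]
time: 26.75
ee_pos: [0.6024, -0.22, 0.0959]
ft_force: [-8.3, 2.8, 20.0]
```

```bash
python3 -m crank '[[[0,0,-0.3],0],[[0,0,-0.6],0],[[0,0,-0.3],0]]' 1 20 | sed -n '1,2p;4,5p'; python3 -m crank '[[[0,0,0],0.4],[[0,0,0],0.85],[[0,0,0],1],[[0,0,0],1],[[0,0,0],1],[[0,0,0],1],[[0,0,0],1],[[0,0,0],1],[[0,0,0],1],[[0,0,0],1],[[0,0,0],1],[[0,0,0],1]]' ; python3 -m crank '[[[0,0,0],0],[[0,0,0],0],[[0,0,0],0]]'
python3 - <<'E'
from h import *
s,M=st(); print(s["joint_positions"])
T=np.array([.6018,-.2197,.047]); d=M.T@(T-s["ee_pos"]); print(d/0.03)
g=np.array([-.216,.976,0]); print(np.degrees(np.arctan2(M[1,1],M[0,1]))-np.degrees(np.arctan2(.976,-.216)))
E
```

```text
time: 27.12
ee_pos: [0.6021, -0.2201, 0.1306]
ft_force: [-0.1, -0.2, -0.0]
width: 0.0227
time: 28.62
ee_pos: [0.6017, -0.2197, 0.1293]
eef_rot: [0.628, 0.778, 0.0, 0.0]
ft_force: [-0.1, -0.2, 0.0]
width: 0.0868
grip_force: 0.0
time: 29.0
ee_pos: [0.6016, -0.2198, 0.1291]
eef_rot: [0.625, 0.78, 0.0, -0.0]
ft_force: [0.0, 0.5, 0.0]
width: 0.0869
grip_force: 0.0
t 29.0 p [ 0.6016 -0.2198  0.1291] xax [-0.218  0.976  0.   ] yax [0.976 0.218 0.   ] zax [ 0.  0. -1.] F [0.  0.5 0. ] w 0.0869 g 0.0
[-0.31502914  0.50410408  0.81805904  1.53146163 -0.37815696  1.27082958
  0.77297219]
[1.15148658e-03 8.45079104e-03 2.73638080e+00]
-89.90545440500573
```

```bash
python3 -m crank '[[[0,0,0.4],0],[[0,0,0.4],0],[[0,0,0.4],0],[[0,0,0.3],0],[[0,0,0],0]]' | sed -n '1,2p;4,5p'; python3 -m crank '[[[0,0,0.3],0],[[0,0,0.3],0],[[0,0,0.2],0],[[0,0,0],0]]' | sed -n '1,2p;4,5p';python3 -m crank '[[[0,0,0.2],0],[[0,0,0.2],0],[[0,0,0],0]]' | sed -n '1,2p;4,5p'
```

```text
time: 29.62
ee_pos: [0.6011, -0.2196, 0.0831]
ft_force: [-0.8, 0.0, 0.2]
width: 0.0871
time: 30.12
ee_pos: [0.6013, -0.2197, 0.0594]
ft_force: [-0.1, 0.1, 0.9]
width: 0.0871
time: 30.5
ee_pos: [0.6013, -0.2195, 0.0474]
ft_force: [0.6, 0.7, -0.3]
width: 0.0869
```

Run:
```python
from h import *
q=snap("side","s10"); cv2.imwrite("pics/c10.png",crop(q,275,120,80,72,8))
```

```text
(no output)
```

View pics/c10.png

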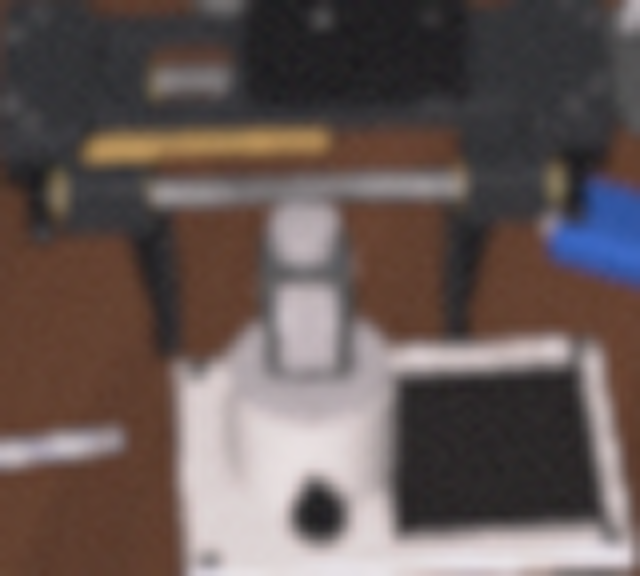

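```bash
python3 -m crank '[[[0,0,0],0],[[0,0,0],0],[[0,0,0],0],[[0,0,0],0],[[0,0,0],0],[[0,0,0],0],[[0,0,0],0]]' 0.25 20
```

```text
time: 31.42
ee_pos: [0.6019, -0.2197, 0.0481]
eef_rot: [0.626, 0.78, 0.0, 0.0]
ft_force: [1.2, -0.1, 0.5]
width: 0.0296
grip_force: 20.0
```

```bash
python3 -m crank '[[[0,0,-0.05],0],[[0,0,-0.1],0],[[0,0,-0.1],0],[[0,0,-0.15],0],[[0,0,0],0]]'| sed -n '1,2p;4,6p'; python3 -m crank '[[[0,0,-0.2],0],[[0,0,-0.2],0],[[0,0,-0.3],0],[[0,0,-0.4],0],[[0,0,-0.6],0],[[0,0,-0.6],0],[[0,0,-0.3],0],[[0,0,0],0],[[0,0,0],0]]'
python3 - <<'E'
from h import *
s,M=st(); q=snap("side","s11")
T=np.array([.5377,.230,s["ee_pos"][2]]); d=M.T@(T-s["ee_pos"]); print(d/0.03,s["joint_positions"])
E
```

```text
time: 32.05
ee_pos: [0.6018, -0.2197, 0.0608]
ft_force: [1.8, 1.2, 1.4]
width: 0.03
grip_force: 20.0
time: 33.17
ee_pos: [0.6012, -0.2195, 0.1374]
eef_rot: [0.626, 0.78, -0.0, -0.0]
ft_force: [0.6, -0.6, -2.4]
width: 0.0301
grip_force: 20.0
t 33.175 p [ 0.6012 -0.2195  0.1374] xax [-0.216  0.976  0.001] yax [ 0.976  0.216 -0.001] zax [-0.001  0.    -1.   ] F [ 0.6 -0.6 -2.4] w 0.0301 g 19.991744615253992
[1.50873135e+01 1.17057149e+00 8.27555783e-03] [-0.31801257  0.49771567  0.82273169  1.52176447 -0.37315362  1.28666562
  0.76764732]
```

```bash
python3 -m crank '[[[0.3,0,0],0],[[0.6,0.1,0],0],[[0.9,0.1,0],0],[[1,0.1,0],0],[[1,0.1,0],0],[[1,0.1,0],0],[[1,0.1,0],0],[[1,0.1,0],0],[[1,0.1,0],0],[[1,0.1,0],0],[[1,0.1,0],0],[[1,0.1,0],0]]'| sed -n '1,2p'; python3 -m crank '[[[1,0.07,0],0],[[1,0,0],0],[[1,0,0],0],[[0.8,0,0],0],[[0.4,0,0],0],[[0,0,0],0],[[0,0,0],0],[[0,0,0],0]]'
python3 - <<'E'
from h import *
s,M=st(); q=snap("side","s12"); t=snap("top","t12")
T=np.array([.5375,.2295,.036]); d=M.T@(T-s["ee_pos"]); print(d/0.03,s["joint_positions"][6])
E
```

```text
time: 34.72
ee_pos: [0.5629, 0.1062, 0.138]
time: 35.72
ee_pos: [0.5389, 0.2261, 0.1381]
eef_rot: [0.627, 0.779, 0.0, 0.0]
ft_force: [0.4, -0.1, -2.5]
width: 0.0295
grip_force: 20.0
t 35.725 p [0.5389 0.2261 0.1381] xax [-0.214  0.977 -0.   ] yax [0.977 0.214 0.   ] zax [ 0. -0. -1.] F [ 0.4 -0.1 -2.5] w 0.0295 g 19.991670835297555
[ 0.12221197 -0.02250546  3.40426113] -0.07562260491986816
```

```bash
python3 -m crank '[[[0.12,0,0.4],0],[[0,0,0.6],0],[[0,0,0.6],0],[[0,0,0.5],0],[[0,0,0],0]]'| sed -n '1,2p;4p'; python3 -m crank '[[[0,0,0.3],0],[[0,0,0.3],0],[[0,0,0.3],0],[[0,0,0],0]]'| sed -n '1,2p;4p'; python3 -m crank '[[[0,0,0.15],0],[[0,0,0],0]]'| sed -n '1,2p;4p'
```

```text
time: 36.45
ee_pos: [0.537, 0.2301, 0.0734]
ft_force: [0.6, 0.0, -2.7]
time: 36.95
ee_pos: [0.5373, 0.2305, 0.0472]
ft_force: [-0.5, 0.6, -2.3]
time: 37.2
ee_pos: [0.5377, 0.2307, 0.0434]
ft_force: [-0.6, 0.1, -2.3]
```

```bash
for i in 1 2 3; do python3 -m crank '[[[0,0,0.05],0],[[0,0,0],0]]'| sed -n '2p;4p'; done; for i in 1 2 3; do python3 -m crank '[[[0,0,0.03],0],[[0,0,0],0]]'| sed -n '2p;4p'; done
```

```text
ee_pos: [0.5378, 0.2308, 0.0421]
ft_force: [-0.7, 0.5, -2.2]
ee_pos: [0.5378, 0.2307, 0.0404]
ft_force: [0.2, -0.3, -1.7]
ee_pos: [0.5378, 0.2307, 0.0389]
ft_force: [-0.8, -0.5, -2.4]
ee_pos: [0.5378, 0.2307, 0.0381]
ft_force: [-0.3, -0.7, -1.9]
ee_pos: [0.5378, 0.2307, 0.0372]
ft_force: [-0.1, -0.2, -2.4]
ee_pos: [0.5378, 0.2307, 0.0363]
ft_force: [-0.5, 0.7, -3.0]
```

```bash
for i in 1 2 3; do python3 -m crank '[[[0,0,0.02],0],[[0,0,0],0]]'| sed -n '2p;4p'; done
```

```text
ee_pos: [0.5379, 0.2307, 0.036]
ft_force: [-0.7, -0.1, 3.5]
ee_pos: [0.5379, 0.2308, 0.036]
ft_force: [-3.5, -2.1, 10.4]
ee_pos: [0.538, 0.2308, 0.036]
ft_force: [-7.0, -2.8, 15.4]
```

```bash
python3 -m crank '[[[0,0,-0.05],0],[[0,0,0],0]]'| sed -n '2p;4p'; python3 -m crank '[[[0,0,0],0],[[0,0,0],0],[[0,0,0],0],[[0,0,0],0],[[0,0,0],0],[[0,0,0],0]]' 1| sed -n '2p;4,5p'; python3 -m crank '[[[0,0,-0.2],0],[[0,0,-0.4],0],[[0,0,-0.6],0],[[0,0,-0.8],0],[[0,0,-0.8],0],[[0,0,-0.6],0],[[0,0,0],0]]'; python3 -m crank '[[[0,-0.5,-0.5],0],[[0,-1,-0.5],0],[[0,-1,0],0],[[0,-1,0],0],[[0,-0.5,0],0],[[0,0,0],0],[[0,0,0],0]]' | sed -n '1,4p'
python3 - <<'E'
from h import *
q=snap("side","s13");t=snap("top","t13"); a=cv2.imread("pics/side0.png");b=cv2.imread("pics/top0.png")
p=lambda i,c,r0,r1:[int(x) for x in i[r0:r1,c-1:c+2].mean((1,2))]
print(p(a,299,296,342));print(p(q,299,296,342))
w=lambda i,r,c0,c1:[int(x) for x in i[r,c0:c1].mean(1)]
print(w(a,328,282,318));print(w(q,328,282,318))
def fl(i):
    h=cv2.cvtColor(i,cv2.COLOR_BGR2HSV)[285:345,275:325,1]<60; ys,xs=np.where(h); return xs.min()+275,xs.max()+275,ys.min()+285,ys.max()+285,h.sum()
print(fl(a),fl(q))
d=cv2.absdiff(a,q).max(2)>40; ys,xs=np.where(d[:, :]); print(d.sum(), xs.min(),xs.max(),ys.min(),ys.max())
E
```

```text
ee_pos: [0.538, 0.2308, 0.036]
ft_force: [-0.6, -0.7, 1.7]
ee_pos: [0.5378, 0.2307, 0.036]
ft_force: [0.0, 0.1, -0.4]
width: 0.081
time: 41.32
ee_pos: [0.5387, 0.2311, 0.1397]
eef_rot: [0.626, 0.78, 0.001, 0.0]
ft_force: [0.1, 0.0, 0.3]
width: 0.087
grip_force: 0.0
time: 42.2
ee_pos: [0.421, 0.2048, 0.1678]
eef_rot: [0.626, 0.78, -0.0, 0.0]
ft_force: [0.5, 0.0, 0.4]
[70, 69, 79, 111, 143, 160, 165, 166, 168, 170, 171, 173, 176, 178, 177, 167, 141, 108, 89, 86, 90, 107, 140, 170, 186, 185, 183, 183, 182, 183, 181, 177, 161, 151, 161, 169, 171, 174, 171, 152, 128, 118, 116, 118, 117, 118]
[70, 69, 71, 91, 128, 158, 168, 168, 170, 172, 173, 175, 179, 184, 187, 179, 161, 129, 99, 98, 129, 164, 184, 191, 189, 187, 187, 186, 185, 182, 169, 152, 153, 167, 173, 173, 173, 173, 162, 138, 120, 119, 119, 119, 119, 120]
[124, 123, 121, 126, 130, 143, 159, 168, 170, 170, 170, 169, 170, 176, 176, 166, 164, 162, 159, 159, 162, 163, 162, 164, 170, 168, 170, 168, 160, 139, 119, 115, 115, 117, 118, 118]
[126, 124, 126, 127, 130, 138, 152, 167, 172, 172, 173, 173, 174, 174, 174, 165, 154, 151, 155, 162, 168, 172, 173, 174, 173, 174, 173, 169, 159, 142, 122, 118, 119, 120, 119, 120]
(np.int64(287), np.int64(312), np.int64(299), np.int64(335), np.int64(678)) (np.int64(287), np.int64(313), np.int64(300), np.int64(334), np.int64(666))
29971 294 639 0 318
```

```bash
python3 -c "
from bench import r
print(r.close_job())"
```

```text
the job is handed in; nothing more can be done
None
```

The job is handed in at about 42 s: the gauge was seated in the socket, its cap pressed to the stop at about 20 N, lifted out by its dark body, and now stands upright in its rest with the gripper clear. I did not read the plunger size directly. The reported TCP sat about 33 mm below the real fingertips, so I worked by touch from the press onward, and the tab squeeze gripped only near the tops of the tabs.

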